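# Trip the hidden tray latch of the amber stone case with the release pin

### The arm

A 6-joint arm with a two-finger parallel gripper is mounted at the origin on the work surface. World frame = base frame: x ahead of the robot, y to its left, z up, the work surface at z = 0. Lengths are in mm, angles in rad, forces in N, time in s.
With the tool pointing down it reaches from about 350 to 775 mm from the base axis. Payload 5.5 kg.
Tool frame: the origin (TCP) lies midway between the tips of the shut fingers; the grasp point (between the pads) lies 19 mm behind it (manip.tcp_to_grasp is the distance from the TCP to the grasp point, in mm); z points along the fingers, y is the line along which they close (so a half turn about z gives the same grasp; the last joint's range is limited). The gripper opens to 85 mm and grips with 20 to 120 N. Pads are 22 mm wide; open, the fingers measure 114 mm over their backs; the gripper's body (76 mm by 85 mm) begins 54 mm behind the grasp point. The pads swing forward as they close: fully open they stand 13 mm farther back than shut.
Start: joints at [-1.359, 0.313, 0.046, 1.304, 0, 1.431], TCP at [198.136, -539.828, 231.323] pointing down, gripper open.
Joint ranges: [-2.76, 2.76], [-0.86, 1.69], [-1.03, 1.26], [-2.2, 2.34], [-1.47, 1.5], [-3.14, 3.14]. Speed limits (rad/s): [2.57, 2.57, 3.14, 3.14, 3.14, 3.14].

### API

Orientations are given as [roll, pitch, yaw] about the fixed x, y, z axes, in that order (R = Rz(yaw) Ry(pitch) Rx(roll)).
In Python, from station import sense, viewer, manip gives the robot as it stands.
- The arm moves only by the tool drive_tool, never from a script. Its argument "steps" is a list of rows, each a list of 7 numbers: the shift along the tool's x, y, z in mm, then the turn, a rotation vector about the tool's x, y, z in degrees, then the gripper's target within -1 to 1 (fully open at 1, half-way at 0, shut at -1). A call has 1 to 12 rows; each row is the pose to reach, as a shift and turn from the pose commanded when the call began, along the tool's axes at that moment; what a row does not reach only later rows make up. A row lasts 1/8 s, in which the tool goes at most 62.5 mm and 10.7 degrees, less where a joint would pass 70% of its speed; a pose out of reach is approached as far as the arm can. A call with a gripper value outside its range is refused whole. The fingers move at their own pace and stop on an object; "squeeze" is the grip in N (left out, the last holds). Time passes only in rows, so rows that repeat a pose let the fingers close. It gives the time, the measured TCP pose, the force, the opening and the grip force at its end, in the units of the state.
- sense(): the state, without advancing time (a new reading comes with each control period).
- viewer.snapshot(name): name is "scene" or "side" or "wrist"; returns the picture (480x640x3 uint8, red, green, blue); there is no depth.
- viewer.calibration(name): a dict with "intrinsics" (3x3 intrinsics, pixels), "R" (3x3) and "t" (3): a world point X has camera coordinates R X + t; the wrist camera has in their place "mount" (4x4, takes a point from camera to tool coordinates, whose origin is the TCP and whose axes are the flange's). Camera axes: x right, y down, z forward; pixel columns grow to the right and rows downward; lengths in mm; the calibration is good to about 2 mm. A picture is of the moment at which its call begins: read the wrist's pose just before it. calibration takes no time and is no camera call.
- manip.hand_in(): hands the job in; it is judged then, once.
The state is a dict: "time": time; "joint_positions": joint angles; "joint_vel": joint speeds; "joint_torque": joint torques, N m; "tool_pos": TCP position; "tcp_rot": TCP orientation; "ft_force": force on the tool from outside, world axes, zero at the start; "ft_torque": the same for the moment, N m; "opening": finger opening in mm; "grip_force": force on a finger pad.
Only numpy, scipy, OpenCV 4.12 (cv2) and the standard library are available. Lean on these libraries where they do the work, as an engineer would, in place of code of your own. Each camera call takes 0.05 s, during which the arm holds its last target. There are 200 camera calls.

### The job

Take the red-handled release pin out of its wooden stand, reach with it through the brass-ringed hole in the lid of the amber (orange-marked) stone case and press the hidden spring latch gently until the tray springs out, never pressing on the case or the latch with more than about 12 N. Then put the pin back in its stand, fully seated, and let go; leave the blue case shut and everything else where it is.

Things in the scene. Friction and masses are not known exactly. Their poses are not given: they have to be found in the camera images.
- pin: release pin, about 50 g. Origin: underside of its brass collar (24 mm dia, 4 mm thick); z up along the pin. Below: steel shank, 5 mm dia, to a rounded tip at -62.5 mm. Above: red square grip, 16 x 16 mm, sides along the pin's x and y, from 4 to 56 mm above the origin; grasp it about 30 mm above the origin. It starts standing in the stand, collar on the stand's top
- pin_tip (a point): rounded tip of the pin's shank, 62.5 mm below the collar's underside on the pin's axis; axes of the pin
- stand: light wooden block fixed to the bench, 60 x 60 x 70 mm high, with one vertical hole for the pin. Origin: centre of its underside
- stand_hole0 (a point): centre of the mouth of the stand's hole, on the stand's upper face 70 mm above the bench; the hole is 9 mm in diameter with a 1.5 mm chamfer and goes right through. The pin is seated when its collar lies on the stand here
- amber_case: stone case fixed to the bench: grey sides, metal lid, 170 (x) x 110 (y) x 75 mm high, an orange plate on the front half of its lid and an orange tray front. Origin: centre of its underside; z up; the tray comes out to its own -x
- blue_case: stone case fixed to the bench: grey sides, metal lid, 170 (x) x 110 (y) x 75 mm high, a blue plate on the front half of its lid and a blue tray front. Origin: centre of its underside; z up; the tray comes out to its own -x. Leave it shut
- amber_hole (a point): centre of the amber case's vertical access hole, at the lid's upper face (75 mm above the bench), 30 mm along the case's +x from its centre, ringed in brass. Diameter 8 mm (12-sided, 1 mm chamfer), lid 6 mm thick. Below lies the hidden latch pad, flat, 30 x 30 mm, its depth unknown: 12 to 40 mm below the lid's upper face
- blue_hole (a point): centre of the blue case's vertical access hole, at the lid's upper face (75 mm above the bench), 30 mm along the case's +x from its centre, ringed in brass. Not to be used
- amber_tray (a joint): how far the amber tray is out, in m: up to 0.001 shut, sprung out to 0.045 within about half a second once the latch lets go. The latch pad under the hole is sprung upward: it starts to move at about 4 N, takes about 6 to 8.5 N at 6 to 6.5 mm of travel, where the tray is let go, and meets a hard stop at 8 mm; pushing on from there only raises the force
- blue_tray (a joint): the same for the blue case
- oilstone: grey sharpening stone in a dark wooden holder, 90 x 60 x 32 mm; bystander, loose. Origin: centre of its underside
- chasing_hammer: hammer with a dark wooden handle, 0.23 m long; bystander, loose. Origin: centre of its underside
- riveting_hammer: slim hammer with a light wooden handle, 0.21 m long; bystander, loose. Origin: centre of its underside
- awl: pear-handled awl lying down, 85 mm long; bystander, loose. Origin: centre of its underside
- findings_jar: amber glass jar with brass cap, 52 mm dia x 70 mm; bystander, loose. Origin: centre of its underside
- mandrel: steel ring mandrel standing on its 60 mm foot, 160 mm tall; bystander, loose. Origin: centre of its underside

How it is judged (in metres and radians):
On the way, in this order (a step that is already met when the one before it is completed fails the run):
1. the pin's tip is inside the amber case, through its access hole, while the tray is still shut (horizontal distance between pin_tip and amber_hole below 0.005 m and z of pin_tip in the frame of amber_hole below -0.007 m and value of joint amber_tray below 0.004 m), for 0.05 s.
2. the amber tray has sprung out while the pin is in the hole (horizontal distance between pin_tip and amber_hole below 0.008 m and z of pin_tip in the frame of amber_hole below -0.007 m and value of joint amber_tray above 0.02 m), for 0.05 s.
At the end, for the whole second after the job is handed in: the amber tray is out by more than 38 mm and the blue tray is shut (under 4 mm); the pin stands at rest in its stand, collar down on it (within 4 mm in height, 6 mm sideways, upright within 0.1 rad) (value of joint amber_tray above 0.038 m and value of joint blue_tray below 0.004 m and horizontal distance between pin and stand_hole0 below 0.006 m and z of pin in the frame of stand_hole0 below 0.004 m and angle between pin's own z axis and vertical below 0.1 rad and linear speed of pin below 0.02 m/s); the robot touches nothing.
It fails at once if the pin presses on the amber case or its latch with more than 18 N (contact force between pin and amber_case above 18 N).
It fails at once if the robot itself pushes on the amber case or its tray with more than 18 N (contact force between the arm and amber_case above 18 N).
It fails at once if the blue case is opened (value of joint blue_tray above 0.006 m).
It fails at once if a bystander (oilstone, either hammer, awl, jar or mandrel) is moved by more than 20 mm (distance of any of oilstone, chasing_hammer, riveting_hammer, awl, findings_jar, mandrel from where it was at the start of the episode above 0.02 m).
It also fails if it takes over 69 s, if anything falls off the work surface, if the arm or the gripper's body presses on something with over 40 N, if the wrist force passes 120 N, or if a joint passes its speed limit or range.

## Working session

There is one attempt and no reset: what is moved stays moved. The work goes in short steps, Python scripts to look and compute and a tool call to move; the robot and the scene stay as the last step left them, time stands still between calls to the robot, and variables do not carry over. Pictures are saved under pics/ and viewed, at most 10 in all, crops included, and the job is handed in when it is done.

Besides the shell and the picture viewer there is one more tool, called after "Emit:" by a JSON object that holds its "api" and its "payload". drive_tool: Moves the arm, as the interface text tells. Its arguments: {"type":"object","properties":{"steps":{"type":"array"},"squeeze":{"type":"number"}},"required":["steps"]}

```bash
mkdir -p pics
python3 - <<'E'
from station import sense, viewer, manip
import cv2,numpy as np
s=sense(); print({k:np.round(s[k],3).tolist() for k in ("time","tool_pos","tcp_rot","ft_force","opening")}, manip.tcp_to_grasp)
for n in ("scene","side","wrist"):
    im=viewer.snapshot(n); cv2.imwrite(f"pics/{n}0.png",im[:,:,::-1]); c=viewer.calibration(n)
    print(n,{k:np.round(v,3).tolist() for k,v in c.items()})
E
```

```text
{'time': 0.0, 'tool_pos': [198.029, -539.281, 230.411], 'tcp_rot': [-3.14, -0.0, 0.352], 'ft_force': [0.066, -0.157, 0.069], 'opening': 85.4} 18.700000000000003
scene {'intrinsics': [[619.183, 0.0, 319.072], [0.0, 619.183, 241.483], [0.0, 0.0, 1.0]], 'R': [[-0.809, 0.587, 0.003], [0.459, 0.636, -0.62], [-0.366, -0.501, -0.784]], 't': [505.705, -213.515, 2000.485]}
side {'intrinsics': [[481.772, 0.0, 322.231], [0.0, 481.772, 239.072], [0.0, 0.0, 1.0]], 'R': [[-0.751, -0.66, 0.011], [-0.427, 0.474, -0.77], [0.503, -0.583, -0.638]], 't': [469.654, 324.778, 1141.196]}
wrist {'intrinsics': [[407.853, 0.0, 320.23], [0.0, 407.853, 242.512], [0.0, 0.0, 1.0]], 'mount': [[-0.0, -0.951, -0.308, 78.922], [1.0, -0.0, 0.0, 0.487], [-0.0, -0.308, 0.951, -143.333], [0.0, 0.0, 0.0, 1.0]]}
```

View pics/scene0.png

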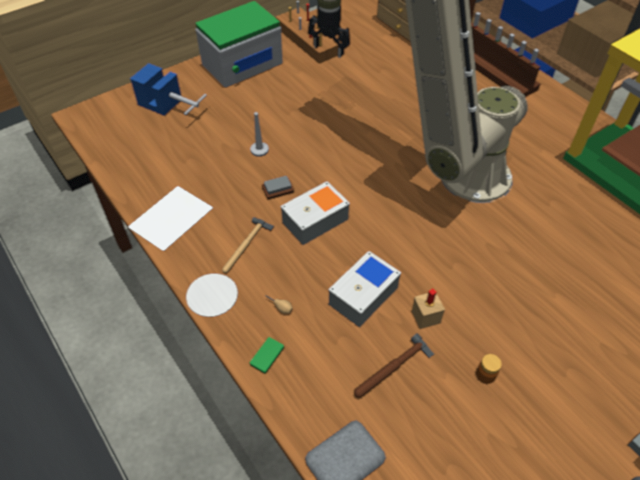

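View pics/side0.png

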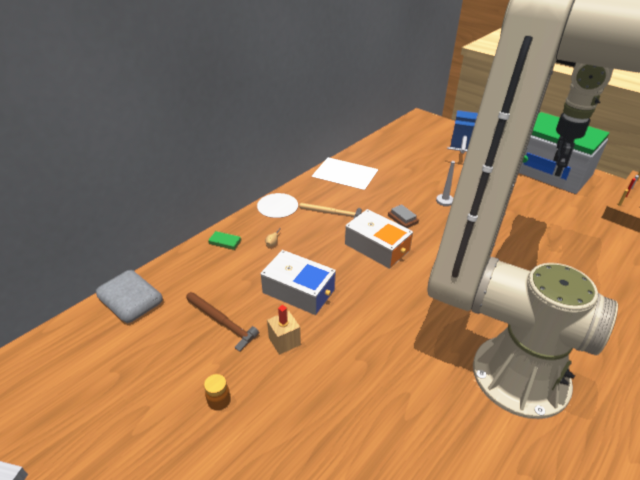

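The scene view has the pin's red grip at about (432,296), the amber case's lid at about (315,205) with its hole near (307,209), and the blue case at (365,285). In the side view the pin is at (283,315), the amber lid at (380,230) and its hole near (371,224).

```bash
cat > h.py <<'E'
import cv2,numpy as np
from station import sense, viewer, manip
from scipy.spatial.transform import Rotation as Ro
def cam(n,s=None):
    c=viewer.calibration(n);K=np.array(c["intrinsics"])
    if n!="wrist": return K,np.array(c["R"]),np.array(c["t"])
    M=np.array(c["mount"]);T=np.eye(4);T[:3,:3]=Ro.from_euler("xyz",s["tcp_rot"]).as_matrix();T[:3,3]=s["tool_pos"]
    W=np.linalg.inv(T@M);return K,W[:3,:3],W[:3,3]
def ray(C,p):
    K,R,t=C;o=-R.T@t;d=R.T@np.linalg.solve(K,[p[0],p[1],1.]);return o,d/np.linalg.norm(d)
def plane(C,p,z):
    o,d=ray(C,p);return o+d*(z-o[2])/d[2]
def tri(C1,p1,C2,p2):
    o1,d1=ray(C1,p1);o2,d2=ray(C2,p2)
    a=np.linalg.lstsq(np.c_[d1,-d2],o2-o1,rcond=None)[0];x=o1+a[0]*d1;y=o2+a[1]*d2
    return (x+y)/2,np.linalg.norm(x-y)
def proj(C,X):
    K,R,t=C;q=K@(R@np.asarray(X)+t);return q[:2]/q[2]
def blobs(im,lo,hi,amin=15):
    h=cv2.cvtColor(im,cv2.COLOR_RGB2HSV);m=cv2.inRange(h,np.array(lo),np.array(hi))
    n,_,st,ce=cv2.connectedComponentsWithStats(m);return [(ce[i],st[i]) for i in range(1,n) if st[i][4]>=amin],m
E
python3 - <<'E'
from h import *
P={}
for n in ("scene","side"):
    im=cv2.imread(f"pics/{n}0.png")[:,:,::-1].copy();C=cam(n)
    print(n)
    for nm,lo,hi,z in (("red",(0,180,90),(4,255,255),100),("orange",(8,225,200),(14,255,255),75),("blue",(108,180,120),(120,255,255),75)):
        for ce,st in blobs(im,lo,hi,30)[0]: print(nm,ce.round(1),st,plane(C,ce,z).round(1))
    # lid: bright desaturated + plate
C1,C2=cam("scene"),cam("side")
print(tri(C1,(432,296),C2,(283,315)),tri(C1,(307,209),C2,(371,224)))
for n,x,y in (("scene",265,170),("side",330,200)):
    cv2.imwrite(f"pics/{n}c.png",cv2.resize(cv2.imread(f"pics/{n}0.png")[y:y+75,x:x+100],None,fx=8,fy=8,interpolation=cv2.INTER_CUBIC))
E
```

```text
scene
red [431.9 292.1] [429 289   7   7  35] [477.9 293.6 100. ]
blue [374.  271.5] [357 258  34  28 488] [545.3 142.3  75. ]
side
red [282.2 313.5] [279 305   7  18 103] [492.9 297.2 100. ]
blue [310.5 276.6] [295 266  31  23 398] [545.2 139.7  75. ]
(array([486.67452831, 302.04511439, 102.03887196]), np.float64(2.739304644511008)) (array([ 561.66092332, -148.5038653 ,   76.05371125]), np.float64(4.433355808384142))
```

Emit:
{"api": "drive_tool", "payload": {"steps": [[463,-245,0,0,0,0,1],[463,-245,0,0,0,0,1],[463,-245,0,0,0,0,1],[463,-245,0,0,0,0,1],[463,-245,0,0,0,0,1],[463,-245,0,0,0,0,1],[463,-245,0,0,0,0,1],[463,-245,0,0,0,0,1],[463,-245,0,0,0,0,1],[463,-245,0,0,0,0,1],[463,-245,0,0,0,0,1],[463,-245,0,0,0,0,1]]}}

```text
time: 1.65
tool_pos: [547.6, -151.3, 231.3]
tcp_rot: [3.142, 0.0, 0.35]
ft_force: [0.1, 0.5, -0.1]
opening: 85.5
grip_force: 0.0
```

Run:
```python
from h import *
s=sense();im=viewer.snapshot("wrist");cv2.imwrite("pics/w1.png",im[:,:,::-1])
np.savez("w1.npz",**{k:s[k] for k in("tool_pos","tcp_rot")})
print(s["time"],s["tool_pos"],s["tcp_rot"],proj(cam("wrist",s),(561,-149,75)))
```

```text
1.65 [ 547.60416331 -151.31434296  231.31692141] [3.14153281e+00 3.41020449e-04 3.50012103e-01] [322.73183857 202.35364911]
```

View pics/w1.png

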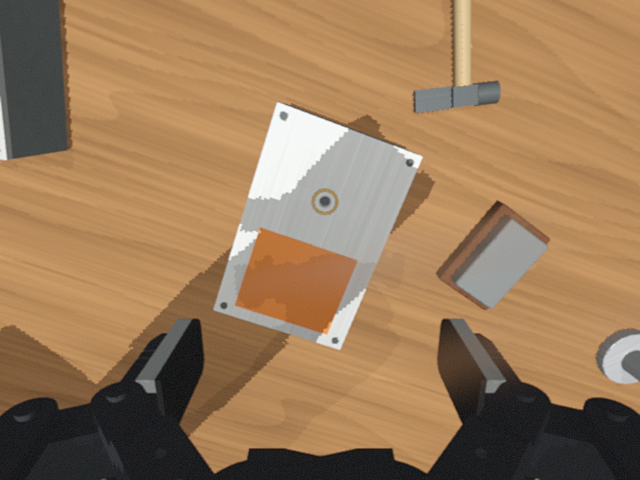

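The amber hole's brass ring is at about (325,201), close to the predicted (323,202). The lid corners are near (278,102), (422,157), (341,349) and (214,311). I'll compute those, then move over the pin.

Run:
```python
from h import *
d=np.load("w1.npz");C=cam("wrist",d);im=cv2.imread("pics/w1.png")[:,:,::-1].copy()
b,m=blobs(im[185:220,308:342].copy(),(10,70,60),(30,255,230),1)
ys,xs=np.nonzero(m);e=cv2.fitEllipse(np.c_[xs,ys].astype(np.float32)) if len(xs)>5 else None
print(e, len(xs)); c=(e[0][0]+308,e[0][1]+185);print(c,plane(C,c,75))
dk=cv2.cvtColor(im,cv2.COLOR_RGB2GRAY)[190:214,314:336];ys,xs=np.nonzero(dk<85);print("dark",xs.mean()+314,ys.mean()+190,plane(C,(xs.mean()+314,ys.mean()+190),75))
Q=[plane(C,p,75) for p in((278,102),(422,157),(341,349),(214,311))];print(np.round(Q,1))
print([np.linalg.norm(Q[i]-Q[(i+1)%4]).round(1) for i in range(4)])
c0=np.mean(Q,0);ax=(Q[0]+Q[1]-Q[2]-Q[3])/2;u=ax/np.linalg.norm(ax);print("centre",c0,"yaw",np.arctan2(u[1],u[0]),"hole pred",c0+30*u)
```

```text
((16.499914169311523, 16.408977508544922), (23.6754150390625, 24.022706985473633), 86.6065902709961) 185
(324.4999141693115, 201.40897750854492) [ 562.12870567 -149.9943784    75.        ]
dark 324.46 200.54 [ 562.73887854 -149.73780729   75.        ]
[[ 617.   -95.3   75. ]
 [ 617.  -204.9   75. ]
 [ 447.9 -206.9   75. ]
 [ 445.7  -96.7   75. ]]
[np.float64(109.6), np.float64(169.0), np.float64(110.2), np.float64(171.3)]
centre [ 531.90841354 -150.97158595   75.        ] yaw 0.009758690518344144 hole pred [ 561.90698507 -150.67882988   75.        ]
```

Emit:
{"api": "drive_tool", "payload": {"steps": [[85,-447,0,0,0,0,1],[85,-447,0,0,0,0,1],[85,-447,0,0,0,0,1],[85,-447,0,0,0,0,1],[85,-447,0,0,0,0,1],[85,-447,0,0,0,0,1],[85,-447,0,0,0,0,1],[85,-447,0,0,0,0,1],[85,-447,0,0,0,0,1],[85,-447,0,0,0,0,1],[85,-447,0,0,0,0,1],[85,-447,0,0,0,0,1]]}}

```text
time: 3.2
tool_pos: [481.1, 281.0, 231.4]
tcp_rot: [-3.128, 0.0, 0.378]
ft_force: [0.7, 0.5, -0.6]
opening: 85.4
grip_force: 0.0
```

Run:
```python
from h import *
s=sense();im=viewer.snapshot("wrist");cv2.imwrite("pics/w2.png",im[:,:,::-1])
np.savez("w2.npz",**{k:s[k] for k in("tool_pos","tcp_rot")})
print(s["time"],s["tool_pos"],s["tcp_rot"],s["joint_positions"],proj(cam("wrist",s),(483,300,126)))
```

```text
3.2 [481.07039215 280.99380077 231.37217537] [-3.12753929e+00  8.82562885e-05  3.77887181e-01] [ 0.37689843  0.27714775 -0.00319079  1.29055994  0.01405327  3.1406038 ] [295.00519631 226.66133927]
```

View pics/w2.png

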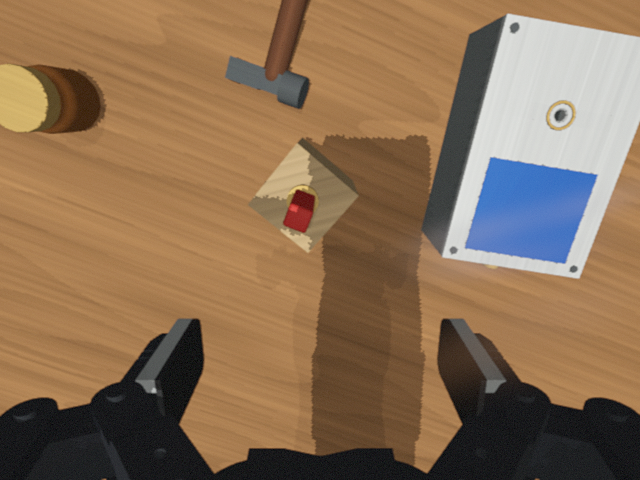

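The pin's grip is at about (300,212). The brighter lower part is its top face, and the stand is the rotated square around (303,195). Joint 6 is at its limit, so I'll turn the tool later. Next I'll measure the pin and its yaw.

Run:
```python
from h import *
d=np.load("w2.npz");C=cam("wrist",d);im=cv2.imread("pics/w2.png")[:,:,::-1].copy()
h=cv2.cvtColor(im,cv2.COLOR_RGB2HSV)
sub=h[180:240,280:325]
m=(((sub[...,0]<6)|(sub[...,0]>174))&(sub[...,1]>150))
print(np.unique(sub[...,2][m]//10*10,return_counts=True))
for nm,mm in(("all",m),("bright",m&(sub[...,2]>135))):
    ys,xs=np.nonzero(mm);r=cv2.minAreaRect(np.c_[xs+280,ys+180].astype(np.float32));print(nm,r,len(xs))
    bx=cv2.boxPoints(r);print(np.round([plane(C,p,126) for p in bx],1).tolist(),plane(C,r[0],126).round(1))
print("pred",proj(C,(483,300,70)))
Q=[plane(C,p,70) for p in((303,139),(358,195),(309,252),(249,203))];print(np.round(Q,1),np.mean(Q,0))
cv2.imwrite("pics/w2c.png",cv2.resize(im[130:262,240:370,::-1],None,fx=4.5,fy=4.5,interpolation=cv2.INTER_NEAREST))
```

```text
(array([ 80,  90, 100, 110, 120, 130, 140, 150, 160, 170, 180, 190, 200,
       210, 220], dtype=uint8), array([  8, 269,  14,   8,  26,  61, 262, 139,   8,   7,   6,   8,  10,
        13,   9]))
all ((300.0172424316406, 210.7069091796875), (24.32608985900879, 37.69615173339844), 21.801406860351562) 848
[[481.7, 308.5, 126.0], [505.9, 308.1, 126.0], [505.8, 293.1, 126.0], [481.5, 293.1, 126.0]] [493.9 300.7 126. ]
bright ((296.9827880859375, 217.2930908203125), (23.583309173583984, 22.840526580810547), 21.80141258239746) 489
[[481.8, 308.5, 126.0], [496.6, 308.2, 126.0], [496.5, 293.6, 126.0], [481.6, 293.6, 126.0]] [489.2 301.  126. ]
pred [300.32771057 206.77959132]
[[530.8 316.   70. ]
 [507.7 262.7  70. ]
 [451.3 280.6  70. ]
 [471.2 337.4  70. ]] [490.25177276 299.21510477  70.        ]
```

View pics/w2c.png

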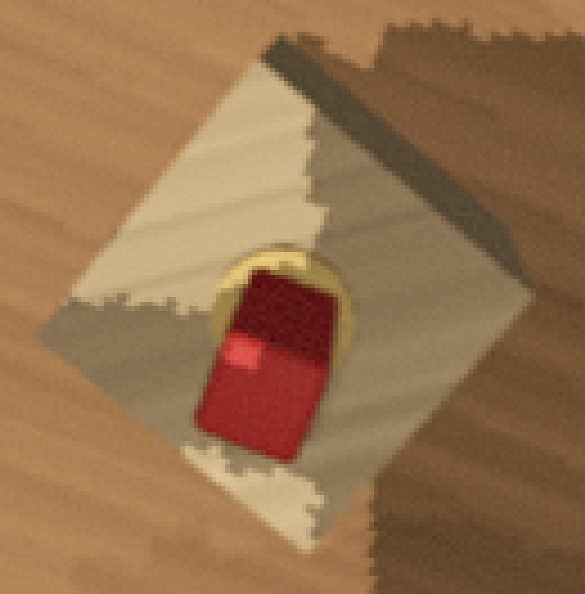

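The pin's grip is aligned with the world axes: yaw ≈ -0.01, axis at (489,301). I'll turn the tool to yaw ≈ π/2, which takes joint 6 off its limit.

Emit:
{"api": "drive_tool", "payload": {"steps": [[0,0,0,0,0,-68,0.3],[0,0,0,0,0,-68,0.3],[0,0,0,0,0,-68,0.3],[0,0,0,0,0,-68,0.3],[0,0,0,0,0,-68,0.3],[0,0,0,0,0,-68,0.3],[0,0,0,0,0,-68,0.3],[0,0,0,0,0,-68,0.3],[0,0,0,0,0,-68,0.3],[0,0,0,0,0,-68,0.3]]}}

```text
time: 4.5
tool_pos: [480.7, 281.9, 231.2]
tcp_rot: [-3.136, -0.013, 1.566]
ft_force: [-0.1, -0.4, 0.4]
opening: 55.7
grip_force: 0.0
```

```bash
cat > pin.py <<'E'
from h import *
import sys
s=sense();im=viewer.snapshot("wrist");C=cam("wrist",s)
print(s["time"],s["tool_pos"],s["tcp_rot"],s["joint_positions"].round(3) if hasattr(s["joint_positions"],"round") else s["joint_positions"],s["opening"])
cv2.imwrite(f"pics/{sys.argv[1]}.png",im[:,:,::-1])
h=cv2.cvtColor(im,cv2.COLOR_RGB2HSV)
m=(((h[...,0]<6)|(h[...,0]>174))&(h[...,1]>150)).astype(np.uint8)
n,l,st,ce=cv2.connectedComponentsWithStats(m);i=1+np.argmax(st[1:,4]);m=l==i
print(st[i])
for t in (0,135):
    ys,xs=np.nonzero(m&(h[...,2]>t));r=cv2.minAreaRect(np.c_[xs,ys].astype(np.float32))
    print(t,r,np.round([plane(C,p,126)[:2] for p in cv2.boxPoints(r)],1).tolist(),plane(C,r[0],126).round(1))
R=Ro.from_euler("xyz",s["tcp_rot"]).as_matrix()
print("tool-frame delta to pin(489,301,81):",R.T@(np.array([489.2,301,81])-s["tool_pos"]))
E
python3 pin.py w3
```

```text
4.5 [480.74571124 281.89848897 231.24187252] [-3.13605662 -0.01301116  1.56580144] [ 0.379  0.278 -0.003  1.291  0.014  1.954] 55.693539449010075
[322 189  24  36 773]
0 ((333.5, 206.5), (35.0, 23.0), 90.0) [[481.5, 315.7], [495.6, 315.6], [495.9, 293.4], [481.4, 293.5]] [488.6 304.7 126. ]
135 ((333.5, 212.0), (24.0, 23.0), 90.0) [[481.5, 308.8], [495.7, 308.8], [495.9, 293.4], [481.4, 293.5]] [488.6 301.2 126. ]
tool-frame delta to pin(489,301,81): [ 17.18711434   9.19169448 150.42964746]
```

View pics/w3.png

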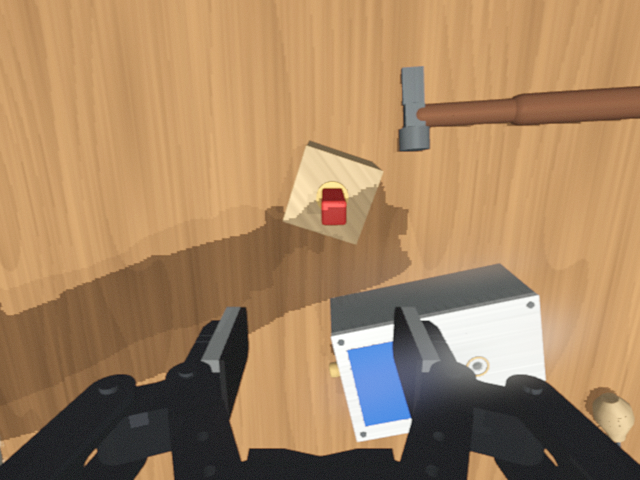

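Both views agree on the pin's axis at (488.8,301.1). I'll move above it, level the tool and check.

Emit:
{"api": "drive_tool", "payload": {"steps": [[18,8.7,30,-0.3,-0.75,0,0],[18,8.7,60,-0.3,-0.75,0,0],[18,8.7,90,-0.3,-0.75,0,0],[18,8.7,90,-0.3,-0.75,0,0],[18,8.7,90,-0.3,-0.75,0,0]]}}

```text
time: 5.18
tool_pos: [489.6, 301.3, 142.5]
tcp_rot: [3.141, -0.0, 1.566]
ft_force: [-0.2, 1.1, 0.0]
opening: 42.7
grip_force: 0.0
```

```bash
python3 pin.py w4
```

```text
5.175 [489.55251772 301.28236597 142.50895642] [ 3.14082861e+00 -3.67032453e-04  1.56639229e+00] [ 0.412  0.352 -0.12   1.098  0.     1.987] 42.65902365110609
[ 301  250   35   69 1812]
0 ((318.0, 284.0), (68.0, 34.0), 90.0) [[481.7, 324.8], [495.8, 324.7], [496.0, 293.2], [481.1, 293.3]] [488.6 309.5 126. ]
135 ((318.0, 286.0), (64.0, 34.0), 90.0) [[481.7, 323.1], [495.8, 323.0], [496.0, 293.2], [481.1, 293.3]] [488.6 308.5 126. ]
tool-frame delta to pin(489,301,81): [-0.30649149 -0.39826587 61.50856174]
```

Emit:
{"api": "drive_tool", "payload": {"steps": [[0,-0.8,30,0,0,0,0],[0,-0.8,61.5,0,0,0,0],[0,-0.8,61.5,0,0,0,0],[0,-0.8,61.5,0,0,0,-1],[0,-0.8,61.5,0,0,0,-1],[0,-0.8,61.5,0,0,0,-1],[0,-0.8,61.5,0,0,0,-1],[0,-0.8,61.5,0,0,0,-1],[0,-0.8,61.5,0,0,0,-1]], "squeeze": 50}}

```text
time: 6.35
tool_pos: [489.8, 301.8, 82.1]
tcp_rot: [3.138, -0.002, 1.566]
ft_force: [-0.4, 0.9, 5.8]
opening: 15.2
grip_force: 49.2
```

```bash
python3 -c "
from h import *
s=sense();print(s['tool_pos'],s['tcp_rot'],s['ft_force'],s['opening'],s['grip_force'])"
```

```text
[489.76559033 301.75714415  82.12238048] [ 3.13807472e+00 -1.59180575e-03  1.56648918e+00] [-0.42867774  0.86571377  5.84803886] 15.249983261444727 49.23114001750946
```

Emit:
{"api": "drive_tool", "payload": {"steps": [[0,0,-30,0,0,0,-1],[0,0,-60,0,0,0,-1],[0,0,-90,0,0,0,-1],[0,0,-90,0,0,0,-1],[0,0,-90,0,0,0,-1]]}}

```text
time: 6.98
tool_pos: [488.0, 301.0, 169.5]
tcp_rot: [-3.141, 0.0, 1.566]
ft_force: [0.1, 0.2, -1.1]
opening: 15.4
grip_force: 49.1
```

Emit:
{"api": "drive_tool", "payload": {"steps": [[-45,7.4,0,0,0,0,-1],[-90,14.9,0,0,0,0,-1],[-140,23,0,0,0,0,-1],[-190,31.3,0,0,0,0,-1],[-240,39.5,0,0,0,0,-1],[-290,47.8,0,0,0,0,-1],[-340,56,0,0,0,0,-1],[-390,64.3,0,0,0,0,-1],[-430,70.8,0,0,0,0,-1],[-451.5,74.4,0,0,0,0,-1],[-451.5,74.4,0,0,0,0,-1],[-451.5,74.4,0,0,0,0,-1]]}}

```text
time: 8.48
tool_pos: [560.1, -149.5, 169.4]
tcp_rot: [-3.14, -0.001, 1.567]
ft_force: [0.8, -0.3, -0.5]
opening: 15.5
grip_force: 49.1
```

Run:
```python
from h import *
s=sense();im=viewer.snapshot("wrist");cv2.imwrite("pics/w5.png",im[:,:,::-1]);np.savez("w5.npz",**{k:s[k] for k in("tool_pos","tcp_rot")})
C=cam("wrist",s);print(s["time"],s["tool_pos"],s["tcp_rot"],s["ft_force"],s["opening"],s["grip_force"])
p=proj(C,s["tool_pos"]-[0,0,74.6]);q=proj(C,(562.3,-150,75));print("tip",p,"hole",q)
x,y=(q-[50,37]).astype(int);print(x,y)
cv2.imwrite("pics/w5c.png",cv2.resize(im[y-20:y+55,x:x+100,::-1],None,fx=8,fy=8,interpolation=cv2.INTER_CUBIC))
```

```text
8.475 [ 560.14804213 -149.47967707  169.35709562] [-3.13994075e+00 -1.09693706e-03  1.56738015e+00] [ 0.79855226 -0.27172646 -0.52599771] 15.518559159293659 49.06352341175079
tip [320.39575332 255.85633482] hole [323.91545549 245.7395284 ]
273 208
```

View pics/w5c.png

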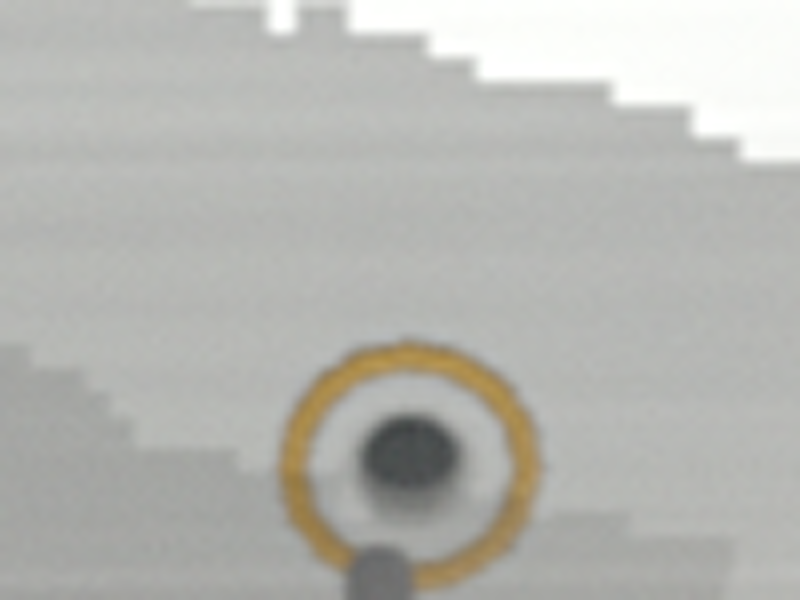

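The ring centre is at crop (410,465), i.e. pixel (324.2,246.1). The shank's tip is centred at pixel column 320.5, its end edge at about row 256.1.

Run:
```python
from h import *
d=np.load("w5.npz");C=cam("wrist",d);H=plane(C,(324.25,246.1),75);print("hole",H)
T=d["tool_pos"]
for dy in(-2,-1,0,1):
    for dx in (-1,0,):
        X=T+[dx,dy,-72.1];q=proj(C,X);dep=(C[1]@X+C[2])[2];print(dx,dy,q,"edge row",q[1]-2.5*408/dep)
im=cv2.imread("pics/w5.png")[:,:,::-1].copy()
h=cv2.cvtColor(im,cv2.COLOR_RGB2HSV)[225:266,300:350];m=cv2.inRange(h,np.array((10,90,60)),np.array((30,255,255)))
ys,xs=np.nonzero(m);e=cv2.fitEllipse(np.c_[xs+300,ys+225].astype(np.float32));print(e,plane(C,e[0],75))
# red grip location rows at shank: columns of the grey shank
g=cv2.cvtColor(im,cv2.COLOR_RGB2GRAY);print(g[262,305:340].tolist());print(g[250:268,320].tolist())
```

```text
hole [ 562.5053631 -150.2341232   75.       ]
-1 -2 [318.6320377  260.70679929] edge row 256.268952245136
0 -2 [320.40652517 260.70115751] edge row 256.2632735180557
-1 -1 [318.62332886 259.04065063] edge row 254.59685092651964
0 -1 [320.40019647 259.03498739] edge row 254.59115064231793
-1 0 [318.61459663 257.37002622] edge row 252.9202578735882
0 0 [320.39385076 257.36434143] edge row 252.91453593685918
-1 1 [318.6058409  255.69490802] edge row 251.23915496290743
0 1 [320.38748798 255.68920158] edge row 251.23341127770865
((323.6598815917969, 245.96009826660156), (27.78483772277832, 29.260520935058594), 89.47598266601562) [ 562.14283785 -150.14227405   75.        ]
[161, 161, 163, 164, 162, 162, 164, 161, 164, 162, 156, 125, 111, 108, 112, 112, 114, 113, 115, 130, 152, 162, 164, 163, 164, 166, 166, 166, 165, 165, 164, 164, 165, 166, 165]
[125, 137, 149, 159, 167, 161, 125, 107, 108, 111, 110, 114, 112, 112, 112, 113, 114, 113]
```

Emit:
{"api": "drive_tool", "payload": {"steps": [[-5,2.2,6,0,0,0,-1],[-9,2.2,12,0,0,0,-1],[-9,2.2,16,0,0,0,-1],[-9,2.2,16,0,0,0,-1],[-9,2.2,16,0,0,0,-1]]}}

```text
time: 9.15
tool_pos: [562.9, -159.7, 154.0]
tcp_rot: [-3.141, 0.0, 1.567]
ft_force: [0.0, 0.5, -0.8]
opening: 15.0
grip_force: 49.1
```

```bash
cat > tip.py <<'E'
from h import *
import sys
s=sense();im=viewer.snapshot("wrist");cv2.imwrite(f"pics/{sys.argv[1]}.png",im[:,:,::-1])
C=cam("wrist",s);T=s["tool_pos"];print(s["time"],T,s["tcp_rot"],s["ft_force"],s["opening"])
q=proj(C,(562.3,-150.2,75));print("hole pred",q,"tip pred",proj(C,T-[0,0,74.6]))
x,y=(q-[45,35]).astype(int);print("crop origin",x,y)
cv2.imwrite(f"pics/{sys.argv[1]}c.png",cv2.resize(im[y:y+75,x:x+90,::-1],None,fx=8,fy=8,interpolation=cv2.INTER_CUBIC))
h=cv2.cvtColor(im,cv2.COLOR_RGB2HSV)[y:y+75,x:x+90];m=cv2.inRange(h,np.array((10,90,60)),np.array((30,255,255)))
ys,xs=np.nonzero(m);e=cv2.fitEllipse(np.c_[xs+x,ys+y].astype(np.float32));print(e,"hole",plane(C,e[0],75))
for dy in(-3,-2,-1,0):
    X=T+[0,dy,-72.1];q=proj(C,X);dep=(C[1]@X+C[2])[2];print(dy,q,"edge row",q[1]-2.5*408/dep)
E
python3 tip.py w6
```

```text
9.15 [ 562.87909816 -159.70868129  154.02507044] [-3.14141948e+00  7.08540415e-05  1.56653119e+00] [ 0.01246472  0.49204483 -0.84375121] 15.032627238076955
hole pred [319.10360935 237.40846295] tip pred [320.19863567 255.71112434]
crop origin 274 202
((318.8255310058594, 237.31686401367188), (30.12451171875, 31.632741928100586), 88.20813751220703) hole [ 562.14155287 -150.14448792   75.        ]
-3 [320.22555007 262.22013057] edge row 257.7877361756322
-2 [320.21747704 260.55879444] edge row 256.12044049609085
-1 [320.20938227 258.89298482] edge row 254.44865527597895
0 [320.20126568 257.22268361] edge row 252.7723623573161
```

View pics/w6c.png

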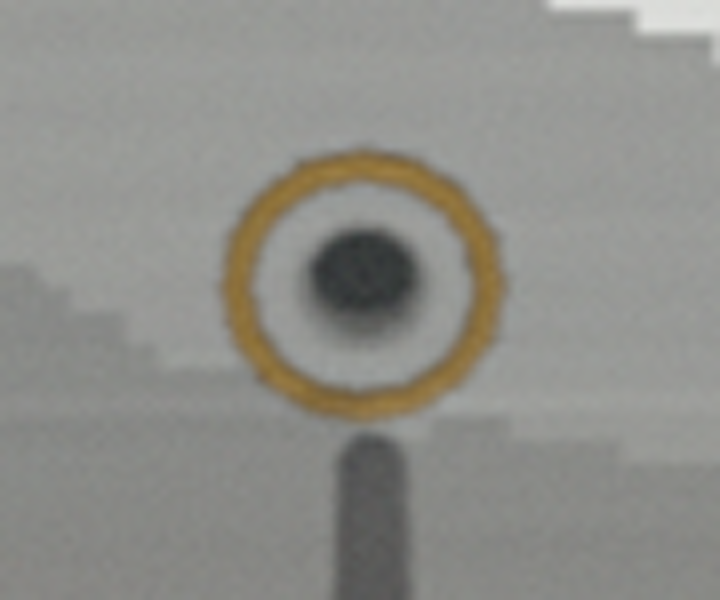

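The ring centre is (562.15,-150.15). The tip hangs about 1.5 mm toward -y of the TCP. Next I'll align over the hole and go down gently.

Emit:
{"api": "drive_tool", "payload": {"steps": [[6,-0.7,0,0,0,0,-1],[11,-0.7,0,0,0,0,-1],[11,-0.7,0,0,0,0,-1],[11,-0.7,1.5,0,0,0,-1],[11,-0.7,3,0,0,0,-1],[11,-0.7,3,0,0,0,-1],[11,-0.7,3,0,0,0,-1]]}}

```text
time: 10.07
tool_pos: [562.2, -148.8, 150.9]
tcp_rot: [-3.141, -0.0, 1.566]
ft_force: [0.9, 0.5, -0.4]
opening: 15.3
grip_force: 49.1
```

```bash
python3 tip.py w7
```

```text
10.075 [ 562.17784115 -148.83134605  150.89532748] [-3.14125340e+00 -3.61148721e-06  1.56630020e+00] [ 0.86232281  0.50741363 -0.39211988] 15.253755927552277
hole pred [320.44463552 257.20227768] tip pred [320.22064806 255.72046881]
crop origin 275 222
((320.94677734375, 270.6148681640625), (50.061065673828125, 53.19841003417969), 76.61335754394531) hole [ 562.55222352 -158.45044226   75.        ]
-3 [320.24819308 262.22931187] edge row 257.79694582893643
-2 [320.23974069 260.56795363] edge row 256.12962949836566
-1 [320.23126554 258.9021229 ] edge row 254.45782464810583
0 [320.22276754 257.23180161] edge row 252.7815131286643
```

View pics/w7c.png

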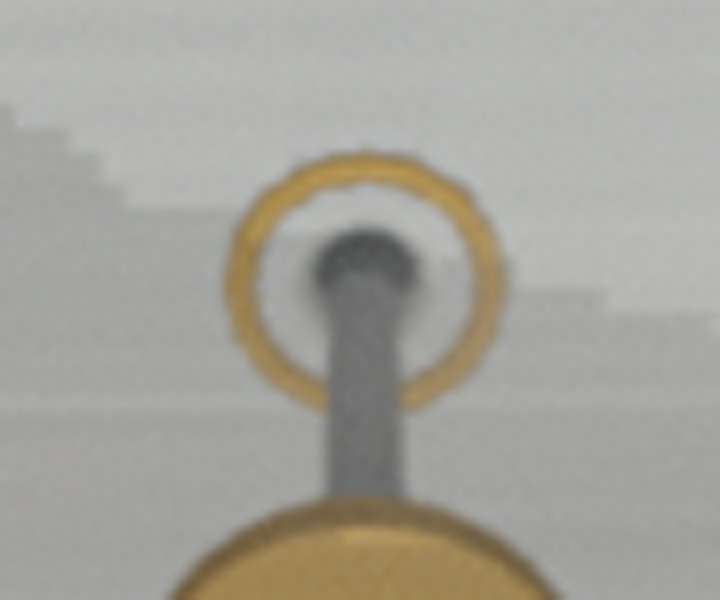

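The shank is centred over the hole at crop (365,285), aligned in both directions. I'll descend in small steps.

Emit:
{"api": "drive_tool", "payload": {"steps": [[0,0,1,0,0,0,-1],[0,0,2,0,0,0,-1],[0,0,3,0,0,0,-1],[0,0,3,0,0,0,-1]]}}

```text
time: 10.62
tool_pos: [562.1, -148.7, 147.8]
tcp_rot: [-3.141, -0.0, 1.567]
ft_force: [-0.7, -0.7, -1.0]
opening: 15.4
grip_force: 49.1
```

Emit:
{"api": "drive_tool", "payload": {"steps": [[0,0,1,0,0,0,-1],[0,0,2,0,0,0,-1],[0,0,2.5,0,0,0,-1],[0,0,2.5,0,0,0,-1]]}}

```text
time: 11.12
tool_pos: [562.2, -148.7, 145.4]
tcp_rot: [-3.141, 0.0, 1.567]
ft_force: [-0.7, -0.6, -0.7]
opening: 15.3
grip_force: 49.1
```

Emit:
{"api": "drive_tool", "payload": {"steps": [[0,0,1,0,0,0,-1],[0,0,2,0,0,0,-1],[0,0,3,0,0,0,-1],[0,0,3,0,0,0,-1]]}}

```text
time: 11.62
tool_pos: [562.1, -148.7, 142.3]
tcp_rot: [-3.141, -0.0, 1.566]
ft_force: [-0.3, -0.1, -0.7]
opening: 15.2
grip_force: 49.1
```

Emit:
{"api": "drive_tool", "payload": {"steps": [[0,0,1,0,0,0,-1],[0,0,2,0,0,0,-1],[0,0,3,0,0,0,-1],[0,0,3,0,0,0,-1]]}}

```text
time: 12.12
tool_pos: [562.1, -148.7, 139.3]
tcp_rot: [-3.141, -0.0, 1.566]
ft_force: [0.1, 0.6, 0.7]
opening: 15.4
grip_force: 49.1
```

Emit:
{"api": "drive_tool", "payload": {"steps": [[0,0,1,0,0,0,-1],[0,0,2,0,0,0,-1],[0,0,3,0,0,0,-1],[0,0,3,0,0,0,-1]]}}

```text
time: 12.62
tool_pos: [562.1, -148.7, 136.3]
tcp_rot: [-3.141, -0.0, 1.566]
ft_force: [-0.1, -0.5, -1.5]
opening: 15.5
grip_force: 49.1
```

Emit:
{"api": "drive_tool", "payload": {"steps": [[0,0,1,0,0,0,-1],[0,0,2,0,0,0,-1],[0,0,3,0,0,0,-1],[0,0,3,0,0,0,-1]]}}

```text
time: 13.12
tool_pos: [562.2, -148.7, 133.3]
tcp_rot: [-3.141, -0.0, 1.567]
ft_force: [-0.3, 0.4, 0.1]
opening: 15.2
grip_force: 49.1
```

Emit:
{"api": "drive_tool", "payload": {"steps": [[0,0,1,0,0,0,-1],[0,0,2,0,0,0,-1],[0,0,3,0,0,0,-1],[0,0,3,0,0,0,-1]]}}

```text
time: 13.62
tool_pos: [562.1, -148.7, 130.3]
tcp_rot: [-3.141, -0.0, 1.567]
ft_force: [0.3, 0.2, 0.1]
opening: 15.5
grip_force: 49.1
```

Emit:
{"api": "drive_tool", "payload": {"steps": [[0,0,1,0,0,0,-1],[0,0,2,0,0,0,-1],[0,0,3,0,0,0,-1],[0,0,3,0,0,0,-1]]}}

```text
time: 14.12
tool_pos: [562.1, -148.7, 127.3]
tcp_rot: [-3.141, -0.0, 1.566]
ft_force: [-0.0, 0.2, -1.2]
opening: 15.5
grip_force: 49.1
```

Emit:
{"api": "drive_tool", "payload": {"steps": [[0,0,1,0,0,0,-1],[0,0,2,0,0,0,-1],[0,0,3,0,0,0,-1],[0,0,3,0,0,0,-1]]}}

```text
time: 14.62
tool_pos: [562.1, -148.7, 124.3]
tcp_rot: [-3.141, -0.0, 1.566]
ft_force: [-0.2, 0.5, -1.0]
opening: 15.1
grip_force: 49.1
```

Emit:
{"api": "drive_tool", "payload": {"steps": [[0,0,1,0,0,0,-1],[0,0,2,0,0,0,-1],[0,0,3,0,0,0,-1],[0,0,3,0,0,0,-1]]}}

```text
time: 15.12
tool_pos: [562.1, -148.7, 121.3]
tcp_rot: [-3.141, 0.0, 1.567]
ft_force: [-0.3, 0.0, 0.7]
opening: 15.2
grip_force: 49.1
```

Emit:
{"api": "drive_tool", "payload": {"steps": [[0,0,1,0,0,0,-1],[0,0,2,0,0,0,-1],[0,0,3,0,0,0,-1],[0,0,3,0,0,0,-1]]}}

```text
time: 15.62
tool_pos: [562.3, -148.8, 118.6]
tcp_rot: [-3.142, 0.0, 1.566]
ft_force: [-0.2, -0.2, 0.4]
opening: 15.5
grip_force: 49.2
```

Emit:
{"api": "drive_tool", "payload": {"steps": [[0,0,0.7,0,0,0,-1],[0,0,1.5,0,0,0,-1],[0,0,1.5,0,0,0,-1]]}}

```text
time: 16.0
tool_pos: [562.4, -148.8, 117.4]
tcp_rot: [3.141, 0.0, 1.567]
ft_force: [-0.9, -0.0, 4.6]
opening: 15.3
grip_force: 49.7
```

Emit:
{"api": "drive_tool", "payload": {"steps": [[0,0,0.7,0,0,0,-1],[0,0,1.5,0,0,0,-1],[0,0,1.5,0,0,0,-1]]}}

```text
time: 16.38
tool_pos: [562.4, -148.8, 115.7]
tcp_rot: [3.141, 0.0, 1.566]
ft_force: [-0.7, -0.1, 4.8]
opening: 15.4
grip_force: 49.7
```

Emit:
{"api": "drive_tool", "payload": {"steps": [[0,0,0.7,0,0,0,-1],[0,0,1.5,0,0,0,-1],[0,0,1.5,0,0,0,-1]]}}

```text
time: 16.75
tool_pos: [562.5, -148.8, 114.3]
tcp_rot: [3.141, 0.0, 1.566]
ft_force: [-0.9, -0.0, 6.1]
opening: 15.3
grip_force: 49.8
```

Emit:
{"api": "drive_tool", "payload": {"steps": [[0,0,0.6,0,0,0,-1],[0,0,1.2,0,0,0,-1],[0,0,1.2,0,0,0,-1]]}}

```text
time: 17.12
tool_pos: [562.5, -148.8, 113.2]
tcp_rot: [3.141, 0.0, 1.566]
ft_force: [-1.8, 0.8, 6.1]
opening: 15.3
grip_force: 49.9
```

```bash
cat > tray.py <<'E'
from h import *
s=sense();C=cam("side");im=viewer.snapshot("side");print(s["time"],s["ft_force"])
for ce,st in blobs(im,(8,200,90),(14,255,255),8)[0]:
    if 330<ce[0]<460 and 180<ce[1]<300: print(ce.round(1),st)
E
python3 tray.py
python3 - <<'E'
import sys;sys.path.insert(0,'.')
from h import *
im=cv2.imread("pics/side0.png")[:,:,::-1].copy()
for ce,st in blobs(im,(8,200,90),(14,255,255),8)[0]:
    if 330<ce[0]<460 and 180<ce[1]<300: print("start",ce.round(1),st)
E
```

```text
17.125 [-1.80683633  0.78000379  6.08992068]
[389.7 233.9] [376 225  29  19 296]
[400.2 250.3] [392 237  19  27 143]
```

Emit:
{"api": "drive_tool", "payload": {"steps": [[0,0,0.5,0,0,0,-1],[0,0,1,0,0,0,-1],[0,0,1,0,0,0,-1],[0,0,1,0,0,0,-1]]}}

```text
time: 17.68
tool_pos: [562.5, -148.8, 112.3]
tcp_rot: [3.141, 0.0, 1.567]
ft_force: [-2.0, 1.2, 6.8]
opening: 15.3
grip_force: 50.0
```

```bash
python3 tray.py
```

```text
17.675 [-1.96580815  1.23898347  6.79770602]
[389.7 233.9] [376 225  29  19 297]
[400.5 250.1] [392 237  19  27 135]
```

Emit:
{"api": "drive_tool", "payload": {"steps": [[0,0,0.4,0,0,0,-1],[0,0,0.8,0,0,0,-1],[0,0,0.8,0,0,0,-1],[0,0,0.8,0,0,0,-1]]}}

```text
time: 18.23
tool_pos: [562.5, -148.8, 111.3]
tcp_rot: [3.141, 0.0, 1.567]
ft_force: [-2.1, 0.6, 5.6]
opening: 15.4
grip_force: 49.9
```

```bash
python3 tray.py
```

```text
18.225 [-2.11013533  0.64726623  5.63065414]
[389.6 233.8] [376 225  29  19 296]
[412.2 256.3] [403 241  21  32 233]
```

Emit:
{"api": "drive_tool", "payload": {"steps": [[0,0,0,0,0,0,-1],[0,0,0,0,0,0,-1],[0,0,0,0,0,0,-1],[0,0,0,0,0,0,-1]]}}

```text
time: 18.77
tool_pos: [562.6, -148.8, 111.3]
tcp_rot: [3.141, 0.0, 1.566]
ft_force: [-0.8, 0.6, 5.9]
opening: 15.4
grip_force: 49.9
```

```bash
python3 tray.py;python3 -c "
from h import *
C=cam('side')
for z in (40,):
  for X in((446,-151,z),(402,-151,z)):print(proj(C,X))"
```

```text
18.775 [-0.80042676  0.62857905  5.913793  ]
[389.7 233.9] [376 225  29  19 296]
[412.2 256.4] [403 241  21  32 234]
[401.39324492 249.84059127]
[413.96641472 256.45025659]
```

The tray is fully out: its front moved from (400,250) to (412,256), as expected for 44 mm. I'll withdraw the pin and carry it back.

Emit:
{"api": "drive_tool", "payload": {"steps": [[0,0,-5,0,0,0,-1],[0,0,-15,0,0,0,-1],[0,0,-25,0,0,0,-1],[0,0,-40,0,0,0,-1],[0,0,-60,0,0,0,-1],[0,0,-60,0,0,0,-1],[0,0,-60,0,0,0,-1]]}}

```text
time: 19.7
tool_pos: [562.1, -148.7, 170.7]
tcp_rot: [-3.141, -0.0, 1.567]
ft_force: [0.2, -0.3, -0.3]
opening: 15.4
grip_force: 49.1
```

Emit:
{"api": "drive_tool", "payload": {"steps": [[45,-7.6,0,0,0,0,-1],[90,-15.2,0,0,0,0,-1],[140,-23.7,0,0,0,0,-1],[190,-32,0,0,0,0,-1],[240,-40.6,0,0,0,0,-1],[290,-49,0,0,0,0,-1],[340,-57.5,0,0,0,0,-1],[390,-66,0,0,0,0,-1],[430,-72.7,0,0,0,0,-1],[449.4,-76,0,0,0,0,-1],[449.4,-76,0,0,0,0,-1],[449.4,-76,0,0,0,0,-1]]}}

```text
time: 21.2
tool_pos: [488.2, 300.0, 170.5]
tcp_rot: [-3.141, 0.001, 1.566]
ft_force: [-0.3, -0.8, 0.3]
opening: 15.2
grip_force: 49.1
```

Run:
```python
from h import *
s=sense();im=viewer.snapshot("wrist");cv2.imwrite("pics/w8.png",im[:,:,::-1]);C=cam("wrist",s);T=s["tool_pos"];np.savez("w8.npz",**{k:s[k] for k in("tool_pos","tcp_rot")})
print(s["time"],T,s["tcp_rot"],s["ft_force"],s["opening"])
q=proj(C,(489,301,70));print("hole pred",q,"tip pred",proj(C,T-[0,1.5,74.6]))
x,y=(q-[45,35]).astype(int);print("crop origin",x,y)
cv2.imwrite("pics/w8c.png",cv2.resize(im[y:y+75,x:x+90,::-1],None,fx=8,fy=8,interpolation=cv2.INTER_CUBIC))
```

```text
21.2 [488.16141908 299.96533991 170.53701832] [-3.14065406e+00  9.32248537e-04  1.56563959e+00] [-0.29107822 -0.80210935  0.30297892] 15.182826778470673
hole pred [321.62404346 239.97682771] tip pred [320.3130316 258.0851899]
crop origin 276 204
```

View pics/w8c.png

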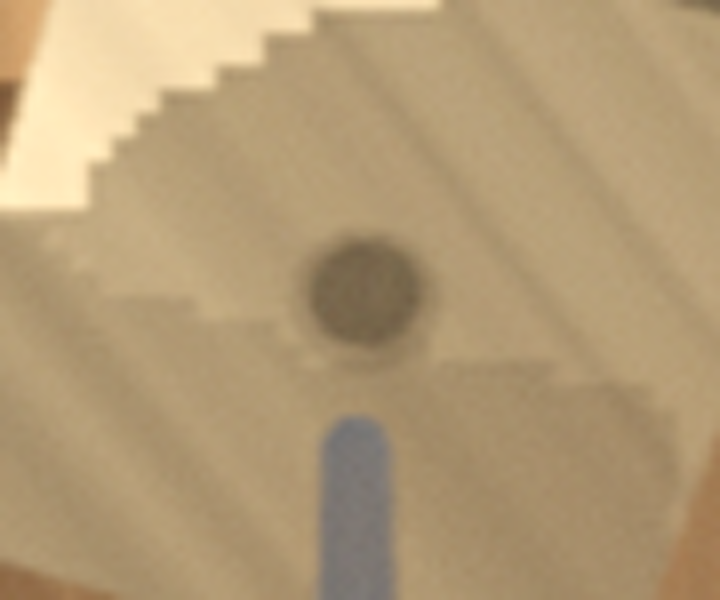

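The stand hole is at crop (366,300), the tip above it at (355,~450). The correction is about +0.8 mm in x and +2.1 mm in y.

Emit:
{"api": "drive_tool", "payload": {"steps": [[2.1,0.8,0,0,0,0,-1],[2.1,0.8,10,0,0,0,-1],[2.1,0.8,20,0,0,0,-1],[2.1,0.8,24,0,0,0,-1],[2.1,0.8,27,0,0,0,-1],[2.1,0.8,30,0,0,0,-1],[2.1,0.8,30,0,0,0,-1]]}}

```text
time: 22.12
tool_pos: [488.9, 303.1, 140.8]
tcp_rot: [-3.141, 0.0, 1.567]
ft_force: [0.3, -1.1, -0.2]
opening: 15.3
grip_force: 49.1
```

Emit:
{"api": "drive_tool", "payload": {"steps": [[-0.8,0,4,0,0,0,-1],[-0.8,0,16,0,0,0,-1],[-0.8,0,28,0,0,0,-1],[-0.8,0,40,0,0,0,-1],[-0.8,0,50,0,0,0,-1],[-0.8,0,54,0,0,0,-1],[-0.8,0,54,0,0,0,-1]]}}

```text
time: 23.0
tool_pos: [488.8, 302.2, 86.6]
tcp_rot: [-3.141, 0.0, 1.567]
ft_force: [-0.3, -0.4, 0.3]
opening: 15.4
grip_force: 49.1
```

Emit:
{"api": "drive_tool", "payload": {"steps": [[0,0,1,0,0,0,-1],[0,0,2,0,0,0,-1],[0,0,3,0,0,0,-1],[0,0,3,0,0,0,-1]]}}

```text
time: 23.5
tool_pos: [488.9, 302.3, 84.0]
tcp_rot: [-3.141, 0.0, 1.566]
ft_force: [-0.0, 0.2, 0.5]
opening: 15.6
grip_force: 49.1
```

Emit:
{"api": "drive_tool", "payload": {"steps": [[0,0,0.7,0,0,0,-1],[0,0,1.4,0,0,0,-1],[0,0,1.4,0,0,0,-1]]}}

```text
time: 23.88
tool_pos: [488.8, 302.3, 82.4]
tcp_rot: [-3.141, 0.0, 1.567]
ft_force: [0.3, -0.5, -0.7]
opening: 15.5
grip_force: 49.1
```

Emit:
{"api": "drive_tool", "payload": {"steps": [[0,0,0.5,0,0,0,-1],[0,0,1,0,0,0,-1],[0,0,1,0,0,0,-1]]}}

```text
time: 24.25
tool_pos: [489.0, 302.3, 82.1]
tcp_rot: [3.141, -0.0, 1.567]
ft_force: [-1.4, -0.8, 5.7]
opening: 15.1
grip_force: 49.8
```

The pin is seated at the same height and load as at the grasp. I'll open the fingers and retract straight up.

Emit:
{"api": "drive_tool", "payload": {"steps": [[0,0,0,0,0,0,0],[0,0,0,0,0,0,0],[0,0,0,0,0,0,0],[0,0,0,0,0,0,0],[0,0,0,0,0,0,0],[0,0,-20,0,0,0,0],[0,0,-50,0,0,0,0],[0,0,-90,0,0,0,0],[0,0,-130,0,0,0,0],[0,0,-130,0,0,0,0],[0,0,-130,0,0,0,0],[0,0,-130,0,0,0,0]]}}

```text
time: 25.75
tool_pos: [488.1, 301.9, 210.0]
tcp_rot: [-3.139, 0.001, 1.566]
ft_force: [0.7, -0.1, 0.4]
opening: 42.7
grip_force: 0.0
```

```bash
python3 pin.py w9; python3 tray.py
python3 - <<'E'
from h import *
im=viewer.snapshot("side")[:,:,::-1]
im0=cv2.imread("pics/side0.png")
cv2.imwrite("pics/end.png",np.hstack([cv2.resize(im0[180:420,180:460],None,fx=1.4,fy=1.4),cv2.resize(im[180:420,180:460],None,fx=1.4,fy=1.4)]))
E
```

```text
25.75 [488.14764593 301.94021432 210.04960224] [-3.13891760e+00  1.09591503e-03  1.56649617e+00] [0.414 0.32  0.004 1.257 0.    1.989] 42.69025579404299
[ 310  219   26   44 1038]
0 ((322.5, 240.5), (25.0, 43.0), 0.0) [[481.8, 294.5], [482.2, 320.9], [496.5, 320.9], [496.7, 294.4]] [489.3 307.9 126. ]
135 ((322.5, 250.5), (25.0, 23.0), 0.0) [[481.8, 294.5], [482.0, 308.8], [496.6, 308.8], [496.7, 294.4]] [489.3 301.7 126. ]
tool-frame delta to pin(489,301,81): [ -0.79425243   1.40160086 129.04726254]
25.8 [ 0.67276568 -0.84986644 -0.34771317]
[411.6 256.4] [403 241  21  31 179]
```

```bash
python3 -c "
from station import manip
print(manip.hand_in())"
```

```text
the job is handed in; nothing more can be done
None
```

The amber tray sprang out with the wrist force staying under about 7 N, the pin is back in its stand and released, the blue case was never touched, and I handed the job in at about 26 s; the hand-in returned no verdict.

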